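# Stack the inspected sample carriers on the dock

### The arm

A 7-joint arm with a two-finger parallel gripper is mounted at the origin on a cart in front of the work surface, level with it; the furniture and walls round the work are solid. World frame = base frame: x ahead of the robot, y to its left, z up, the work surface at z = 0. Lengths are in m, angles in rad, forces in N, time in s.
With the tool pointing down it reaches from about 0.4 to 0.85 m from the base axis. Payload 10.4 kg.
Tool frame: the origin (TCP) lies between the finger pads; the fingertips stand 17 mm ahead of it and the grasp point (between the pads) lies 2 mm behind it; z points along the fingers, y is the line along which they close (so a half turn about z gives the same grasp; the last joint's range is limited). The gripper opens to 85 mm and grips with 20 to 120 N. Pads are 22 mm wide; open, the fingers measure 114 mm over their backs; the gripper's body (76 mm by 85 mm) begins 54 mm behind the grasp point. The pads swing forward as they close: fully open they stand 13 mm farther back than shut.
Start: joints at [1.283, 0.332, -0.065, 1.46, 0.022, 1.35, -0.088], TCP at [0.164, -0.603, 0.248] pointing down, gripper open.
Joint ranges: [-2.6, 2.6], [-0.5, 2.12], [-1.47, 1.34], [0.16, 2.42], [-1.27, 4.41], [0.06, 2.06], [-2.6, 2.6]. Speed limits (rad/s): [2.22, 2.22, 2.79, 2.79, 3.14, 3.14, 3.14].

### API

Orientations are given as a unit quaternion [x, y, z, w].
In Python, from workcell import readout, imaging, manip gives the robot as it stands. The module is installed in compiled form; this text tells all that it offers.
- The arm moves only by the shell command python3 -m crank 'ROWS' [OPENING] [FORCE]. ROWS is JSON, a list of rows, each a list of 4 numbers: the shift along the tool's x, y, z as a fraction of full scale, then the turn about the tool's z as a fraction of full scale. In form: [[x, y, z, yaw], ...]. A call has 1 to 5 rows; each row is the pose to reach, as a shift and turn from the pose commanded when the call began, along the tool's axes at that moment; what a row does not reach only later rows make up. Full scale, the value 1, is 400 mm for a shift and 60 degrees for a turn. A row lasts 1/12 s, in which the tool goes at most 41.7 mm and 7.16 degrees, less where a joint would pass 70% of its speed; a pose out of reach is approached as far as the arm can. A call with a number of a shift or a turn outside -1 to 1 is refused whole. A call with a gripper value outside its range is refused whole. OPENING is the gripper command: -1 is shut, 1 is fully open, values between are in proportion, set as the call begins (- or left out, the last holds). The fingers move at their own pace and stop on an object; FORCE is the grip in N (left out, the last holds). Time passes only in rows, so rows that repeat a pose let the fingers close. It gives the time, the measured TCP pose, the force, the opening and the grip force at its end, in the units of the state.
- readout.get_obs(): the state, without advancing time (a new reading comes with each control period).
- imaging.camera(name): name is "side" or "top" or "wrist"; returns a dict with "color" (480x640x3 uint8, red, green, blue), "fx", "fy", "cx", "cy" (pixels), "k1" (the pictures are not rectified: a ray, as slopes to the right and down, at radius r is drawn at 1 + k1 r^2 times it, then the intrinsics apply), "rvec" (rotation vector, rad) and "tvec" (3), from world to camera coordinates, as OpenCV has them. Camera axes: x right, y down, z forward; pixel columns grow to the right and rows downward; lengths in m; the calibration is good to about 2 mm. A picture is of the moment at which its call begins. There is no depth.
- manip.hand_in(): hands the job in; it is judged then, once.
The state is a dict: "clock": time; "joint_pos": joint angles; "joint_velocities": joint speeds; "tau": joint torques, N m; "position": TCP position; "ee_rot": TCP orientation; "ft_force": force on the tool from outside, world axes, zero at the start; "torque": the same for the moment, N m; "grip_width": opening from 0.0 (shut) to 1.0 (fully open); "grasp_force": force on a finger pad.
Only numpy, scipy, OpenCV 4.12 (cv2) and the standard library are available. Lean on these libraries where they do the work, as an engineer would, in place of code of your own. Each camera call takes 0.05 s, during which the arm holds its last target. There are 200 camera calls.

### The job

Stack the loaded sample carriers on the docking plate in order of inspection: the one with the brass flange at the bottom with its foot inside the plate's frame, the one with the gear nested on it, then the one with the cream connector housing, and last the white cover on top, each seated fully home. Keep them upright, set them down without dropping them, and leave the empty carrier where it stands.

Things in the scene. Friction and masses are not known exactly. Their poses are not given: they have to be found in the camera images.
- dock: Docking plate, fixed to the desk: aluminium, 104 x 104 x 8 mm, with a raised square steel frame in the middle (66 mm outside, 58 mm inside, rim 16 mm above the desk). Origin: centre of underside, z up, x/y square to the frame. A carrier's foot fits inside the frame with 5 mm play, at any quarter turn; its body rests on the rim, its origin 11 mm above the dock's origin.
- carrier_flange: Square black open-topped carrier, 64 x 64 x 32 mm; holds, fixed, a brass-coloured round flange, 40 mm. Origin: centre of underside, z up, x/y square to the sides. Foot 48 x 48 mm, 5 mm high; body above it. Walls 3 mm; cavity 58 x 58 mm, 24 mm deep, takes the next foot with 5 mm play each way, at any quarter turn; next one's origin is then 27 mm above this origin, its body resting on this rim.
- carrier_gear: Square black open-topped carrier, 64 x 64 x 32 mm; holds, fixed, a grey steel spur gear, 29 mm. Origin: centre of underside, z up, x/y square to the sides. Foot 48 x 48 mm, 5 mm high; body above it. Walls 3 mm; cavity 58 x 58 mm, 24 mm deep, takes the next foot with 5 mm play each way, at any quarter turn; next one's origin is then 27 mm above this origin, its body resting on this rim.
- carrier_housing: Square black open-topped carrier, 64 x 64 x 32 mm; holds, fixed, a cream box-shaped housing, 20 x 28 mm. Origin: centre of underside, z up, x/y square to the sides. Foot 48 x 48 mm, 5 mm high; body above it. Walls 3 mm; cavity 58 x 58 mm, 24 mm deep, takes the next foot with 5 mm play each way, at any quarter turn; next one's origin is then 27 mm above this origin, its body resting on this rim.
- carrier_empty: Square black open-topped carrier, 64 x 64 x 32 mm; empty, only a grey liner. Origin: centre of underside, z up, x/y square to the sides. Foot 48 x 48 mm, 5 mm high; body above it. Walls 3 mm; cavity 58 x 58 mm, 24 mm deep, takes the next foot with 5 mm play each way, at any quarter turn; next one's origin is then 27 mm above this origin, its body resting on this rim.
- cover: White square cover with a black bar grip. Origin: centre of underside, z up. Foot 48 x 48 mm, 5 mm high; plate 64 x 64 mm from 5 to 10 mm; grip over the centre from 10 to 32 mm, 44 mm long along x, 14 mm wide along y. The foot fits a carrier's cavity at any quarter turn; fully down, its origin is 27 mm above that carrier's origin.

How it is judged:
By the outcome, as a careful person would: the job done as asked, in the order asked, and still so for the second after the job is handed in, with the robot touching nothing.
It also fails if it takes over 96 s, if anything falls off the work surface, if the arm or the gripper's body presses on something with over 40 N, if the wrist force passes 120 N, or if a joint passes its speed limit or range.

## Working session

There is one attempt and no reset: what is moved stays moved. The work goes in short steps, Python scripts to look and compute and a shell command to move; the robot and the scene stay as the last step left them, time stands still between calls to the robot, and variables do not carry over. Pictures are saved under pics/ and viewed, at most 14 in all, crops included, and the job is handed in when it is done.

```bash
mkdir -p pics
cat > h.py <<'E'
import numpy as np, cv2
from scipy.spatial.transform import Rotation as R
from workcell import readout, imaging, manip
def save(n,f):
    c=imaging.camera(n); cv2.imwrite(f,c["color"][:,:,::-1]); 
    np.savez(f[:-4]+'.npz',**{k:np.array(c[k]) for k in c}); return c
def load(f): return dict(np.load(f))
def _D(c):
    return np.array([[c["fx"],0,c["cx"]],[0,c["fy"],c["cy"]],[0,0,1]],float),np.array([float(c["k1"]),0,0,0,0])
def pix2w(c,uv,z):
    K,d=_D(c); n=cv2.undistortPoints(np.array(uv,float).reshape(-1,1,2),K,d).reshape(-1,2)
    M=cv2.Rodrigues(np.array(c["rvec"],float))[0]; t=np.array(c["tvec"],float).ravel()
    o=-M.T@t; r=np.c_[n,np.ones(len(n))]@M
    return o+r*((z-o[2])/r[:,2])[:,None]
def w2pix(c,p):
    K,d=_D(c); return cv2.projectPoints(np.array(p,float).reshape(-1,1,3),np.array(c["rvec"],float),np.array(c["tvec"],float),K,d)[0].reshape(-1,2)
def togo(target,yaw=None):
    "rows values: shift in tool axes/0.4, yaw (world angle of tool y axis, mod pi)"
    o=readout.get_obs(); q=R.from_quat(o["ee_rot"]); s=q.inv().apply(np.array(target)-o["position"])
    y=q.apply([0,1,0]); a=np.degrees(np.arctan2(y[1],y[0]))
    print('t',round(o["clock"],2),'pos',np.round(o["position"],4),'yaxis deg',round(a,2),'rows',np.round(s/0.4,4))
    if yaw is not None:
        d=(yaw-a+90)%180-90; print('turn about tool z frac', round(-d/60,4),'deg world',round(d,2))
E
python3 - <<'E'
from h import *
for n in("top","side","wrist"):
    c=save(n,f"pics/{n}0.png"); print(n,c["fx"],c["k1"],c["rvec"],c["tvec"])
print(readout.get_obs())
E
```

```text
top 514.4305270108684 -0.09983678555259666 [ 2.1535999  -2.14313014  0.14090927] [-0.04270346  0.55060064  1.08513488]
side 510.58083777615093 -0.07976152988684829 [ 0.52213405 -2.4063372   1.58879608] [0.48445428 0.16215806 0.79990531]
wrist 404.7641543463962 -0.0737043948484657 [-2.30829693  1.76517368  0.25140124] [-0.62521344 -0.03613563  0.37716415]
{'clock': 0.15, 'joint_pos': array([ 1.28337935,  0.33273365, -0.06468831,  1.46074147,  0.02160785,
        1.34987605, -0.08850328]), 'joint_velocities': array([ 0.00169126, -0.00262609,  0.00012251, -0.00213901, -0.0009454 ,
        0.00026806,  0.00087587]), 'tau': array([ 1.74131550e-03, -6.25828099e+01,  4.98770946e-02, -3.91854286e+01,
        1.63420237e-02,  7.56825786e-03, -2.99625856e-05]), 'position': array([ 0.16350848, -0.60296823,  0.24769762]), 'ee_rot': array([ 9.91246381e-01,  1.32023973e-01, -9.77214346e-05, -5.22460439e-04]), 'ft_force': array([ 0.23202431,  0.42673502, -0.71189212]), 'torque': array([ 0.04703568,  0.03074333, -0.02387943]), 'grasp_force': 0.0, 'grip_width': 1.0010634840610317}
```

View pics/top0.png

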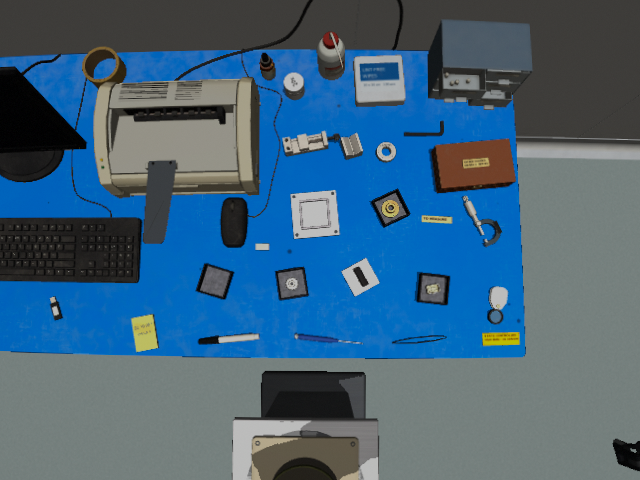

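View pics/side0.png

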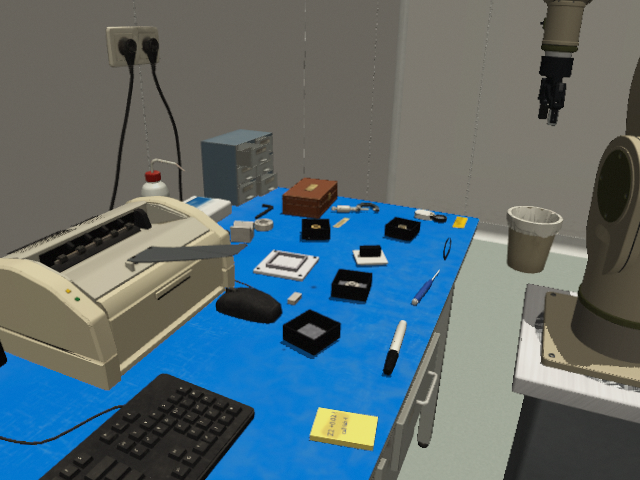

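The top view shows the dock at about (315,214), flange (390,208), gear (292,283), housing (432,289), cover (361,277) and empty carrier (214,281). The side view agrees. Next I'll extract corners.

Run:
```python
from h import *
c=load('pics/top0.npz'); im=c["color"]
hsv=cv2.cvtColor(im,cv2.COLOR_RGB2HSV)
notblue=~((hsv[...,0]>95)&(hsv[...,0]<125)&(hsv[...,1]>120))
n,lab,st,_=cv2.connectedComponentsWithStats(notblue.astype(np.uint8),connectivity=4)
vis=cv2.resize(im[180:310,190:460],None,fx=2.9,fy=2.9,interpolation=cv2.INTER_CUBIC)[:,:,::-1].copy()
for nm,uv,z in [("dock",(300,214),.008),("flange",(390,208),.032),("gear",(292,283),.032),("housing",(432,289),.032),("empty",(214,281),.032),("cover",(361,277),.010)]:
    l=lab[uv[1],uv[0]]; ys,xs=np.where(lab==l)
    box=cv2.boxPoints(cv2.minAreaRect(np.c_[xs,ys].astype(np.float32)))
    w=pix2w(c,box,z); m=w.mean(0)
    e=[w[(i+1)%4]-w[i] for i in range(4)]
    print(nm,st[l,4],np.round(m,4),[round(float(np.linalg.norm(v)),4) for v in e],'deg',[round(float(np.degrees(np.arctan2(v[1],v[0]))%90),1) for v in e], 'ctr pix',box.mean(0))
    cv2.polylines(vis,[((box-[190,180])*2.9).astype(int)],True,(0,0,255),1)
cv2.imwrite('pics/crop.png',vis)
```

```text
dock 2077 [ 0.6038 -0.0165  0.008 ] [0.1048, 0.1033, 0.1034, 0.1032] deg [5.3, 5.0, 5.3, 5.7] ctr pix [314.43716 214.0272 ]
flange 805 [ 0.6152 -0.1851  0.032 ] [0.0634, 0.0639, 0.063, 0.0636] deg [27.1, 25.5, 26.9, 25.9] ctr pix [390.40002 207.29999]
gear 812 [0.4472 0.0319 0.032 ] [0.0626, 0.0621, 0.0621, 0.0621] deg [9.1, 9.3, 9.1, 9.7] ctr pix [291.30634 282.99133]
housing 842 [ 0.4362 -0.2758  0.032 ] [0.0618, 0.0663, 0.0619, 0.0659] deg [82.7, 83.8, 82.3, 83.7] ctr pix [432.93903 288.54877]
empty 822 [0.4503 0.2006 0.032 ] [0.0608, 0.0662, 0.0605, 0.0658] deg [74.9, 74.0, 74.6, 74.2] ctr pix [214.16515 280.94952]
cover 829 [ 0.463  -0.1187  0.01  ] [0.0643, 0.0636, 0.0639, 0.0633] deg [29.3, 28.8, 29.1, 29.2] ctr pix [360.07074 276.62738]
```

View pics/crop.png

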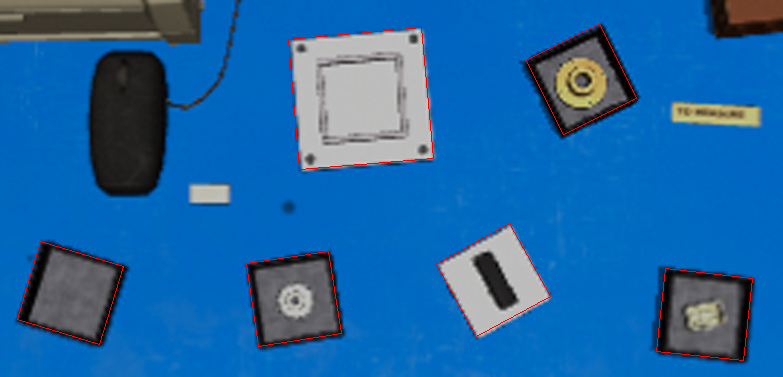

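The box fits match the given sizes (62–66 mm, dock 104 mm), and the cover bar's long axis is at about 29°. Starting with the flange carrier.

Run:
```python
from h import *
togo([0.6152,-0.1851,0.12],-63.6)
```

```text
t 0.15 pos [ 0.1635 -0.603   0.2477] yaxis deg -74.83 rows [ 1.3633 -0.7124  0.3199]
turn about tool z frac -0.1871 deg world 11.23
```

```bash
python3 -m crank '[[0.09,-0.047,0.01,0],[0.18,-0.094,0.02,0],[0.27,-0.141,0.03,0],[0.36,-0.188,0.04,0],[0.45,-0.235,0.05,0]]' 1 60; python3 -m crank '[[0.09,-0.047,0.01,0],[0.18,-0.094,0.02,0],[0.27,-0.141,0.03,0],[0.36,-0.188,0.04,0],[0.45,-0.235,0.05,0]]'; python3 -m crank '[[0.09,-0.047,0.02,-0.1],[0.18,-0.094,0.04,-0.187],[0.27,-0.141,0.06,-0.187],[0.36,-0.188,0.08,-0.187],[0.36,-0.188,0.08,-0.187]]'
python3 - <<'E'
from h import *
togo([0.6152,-0.1851,0.12],-63.6)
c=save("wrist","pics/w1.png")
print(w2pix(c,[0.6152,-0.1851,0.032]))
E
```

```text
clock: 0.57
position: [0.3137, -0.4638, 0.228]
ee_rot: [0.991, 0.132, -0.0, -0.0]
ft_force: [0.6, 0.2, 0.5]
grip_width: 1.001
grasp_force: 0.0
clock: 0.98
position: [0.4628, -0.326, 0.2081]
ee_rot: [0.991, 0.132, -0.0, 0.0]
ft_force: [1.0, -1.6, 0.6]
grip_width: 1.003
grasp_force: 0.0
clock: 1.4
position: [0.5853, -0.2081, 0.1742]
ee_rot: [0.972, 0.233, 0.001, -0.003]
ft_force: [0.5, 1.1, 0.1]
grip_width: 0.998
grasp_force: 0.0
t 1.4 pos [ 0.5853 -0.2081  0.1742] yaxis deg -63.02 rows [ 0.0923 -0.0166  0.1358]
turn about tool z frac 0.0096 deg world -0.58
[[312.70111017 169.20561171]]
```

View pics/w1.png

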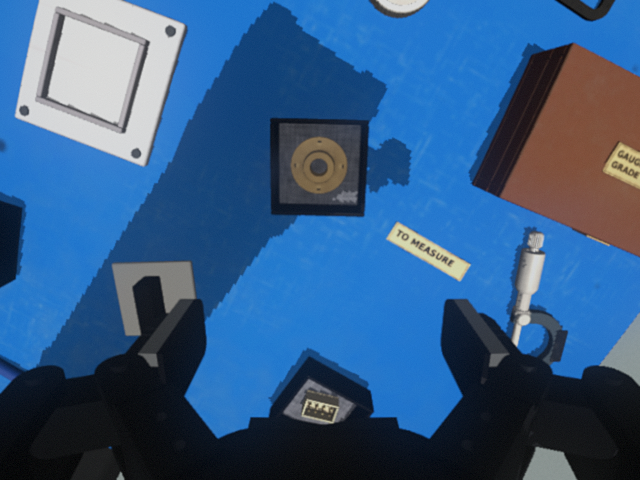

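The wrist view shows the flange carrier squared with the gripper, its rim corners at about (271,118), (368,119), (365,215), (273,215). The dock frame is at top left, centred at about (92,70).

Run:
```python
from h import *
c=load("pics/w1.npz")
p=pix2w(c,[(271,118),(368,119),(365,215),(273,215)],0.032);print(p.mean(0),np.linalg.norm(np.roll(p,-1,0)-p,axis=1))
d=pix2w(c,[(57,8),(148,40),(125,132),(37,98)],0.016);print(d.mean(0),np.linalg.norm(np.roll(d,-1,0)-d,axis=1))
p=p.mean(0);togo([p[0],p[1],0.12],-63.6)
```

```text
[ 0.61781402 -0.18858397  0.032     ] [0.06203096 0.06314017 0.06248759 0.06383597]
[ 0.60592691 -0.02074459  0.016     ] [0.06541821 0.06350161 0.06660896 0.06195024]
t 1.45 pos [ 0.5833 -0.2118  0.1748] yaxis deg -63.18 rows [ 0.1032 -0.0124  0.1371]
turn about tool z frac 0.007 deg world -0.42
```

```bash
python3 -m crank '[[0.06,-0.014,0.08,0],[0.113,-0.028,0.16,0],[0.113,-0.028,0.23,0],[0.113,-0.028,0.23,0],[0.113,-0.028,0.23,0]]'; python3 -c "
from h import *
togo([0.6165,-0.187,0.024],-63.6)"
```

```text
clock: 1.87
position: [0.6152, -0.188, 0.0833]
ee_rot: [0.974, 0.228, -0.002, -0.001]
ft_force: [-0.4, -0.5, 0.2]
grip_width: 0.996
grasp_force: 0.0
t 1.87 pos [ 0.6152 -0.188   0.0833] yaxis deg -63.66 rows [ 0.0044 -0.0006  0.1483]
turn about tool z frac -0.0009 deg world 0.06
```

```bash
python3 -m crank '[[0.004,0,0.07,0],[0.004,0,0.12,0],[0.004,0,0.148,0],[0.004,0,0.148,0],[0.004,0,0.148,0]]'; python3 -m crank '[[0,0,0,0],[0,0,0,0],[0,0,0,0],[0,0,0,0],[0,0,0,0]]' 0.2 60;python3 -m crank '[[0,0,0,0],[0,0,0,0],[0,0,0,0]]'; python3 -c "
from h import *
save('wrist','pics/w2.png')"
```

```text
clock: 2.28
position: [0.6185, -0.1875, 0.0267]
ee_rot: [0.974, 0.228, 0.0, 0.001]
ft_force: [0.4, -0.2, 0.7]
grip_width: 1.002
grasp_force: 0.0
clock: 2.7
position: [0.6194, -0.187, 0.0275]
ee_rot: [0.974, 0.228, 0.001, 0.001]
ft_force: [-2.0, -0.0, 7.0]
grip_width: 0.734
grasp_force: 67.0
clock: 2.95
position: [0.6194, -0.187, 0.0275]
ee_rot: [0.974, 0.228, 0.001, 0.001]
ft_force: [-2.1, 0.1, 6.6]
grip_width: 0.734
grasp_force: 67.0
```

View pics/w2.png

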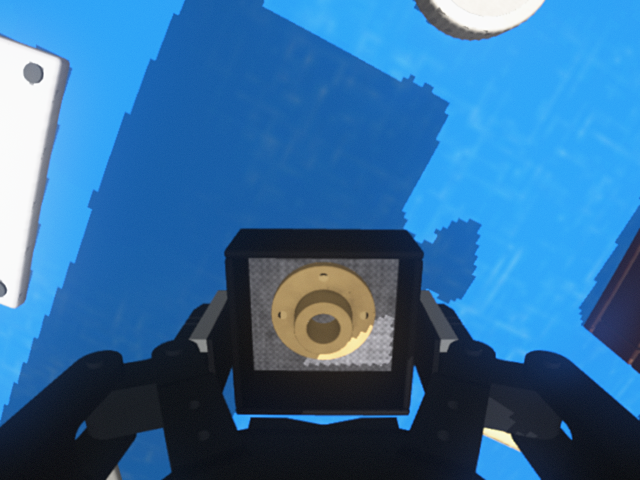

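The flange carrier is held between the pads, near rim at image row ~414 and far rim at ~232. I'll work out its offset along tool x and then lift.

```bash
python3 - <<'E'
from h import *
c=load("pics/w2.npz")
p=pix2w(c,[(227,232),(421,232),(410,414),(235,414)],0.032);print(p.mean(0),np.linalg.norm(np.roll(p,-1,0)-p,axis=1))
o=readout.get_obs();q=R.from_quat(o["ee_rot"]);print(q.inv().apply(p-o["position"]))
E
python3 -m crank '[[0,0,-0.04,0],[0,0,-0.09,0],[0,0,-0.15,0],[0,0,-0.15,0]]'
python3 -c "
from h import *
print(readout.get_obs()['grasp_force']);togo([0.605,-0.0185,0.09],-84.7)"
```

```text
[ 0.62105547 -0.1867099   0.032     ] [0.06030388 0.06891382 0.0636299  0.06879977]
[[ 0.03611254 -0.02943491 -0.00453076]
 [ 0.03606646  0.03086877 -0.00438199]
 [-0.03283696  0.03205661 -0.00452796]
 [-0.03265384 -0.03157283 -0.00468465]]
clock: 3.33
position: [0.6209, -0.187, 0.091]
ee_rot: [0.974, 0.228, 0.003, 0.002]
ft_force: [1.7, -0.7, -1.6]
grip_width: 0.732
grasp_force: 66.4
66.44292712211609
t 3.33 pos [ 0.6209 -0.187   0.091 ] yaxis deg -63.61 rows [ 0.1517 -0.395   0.0013]
turn about tool z frac 0.3514 deg world -21.09
```

```bash
python3 -m crank '[[0.03,-0.078,0,0.09],[0.06,-0.156,0,0.18],[0.09,-0.234,0,0.27],[0.121,-0.312,0,0.35],[0.152,-0.39,0,0.35]]';python3 -m crank '[[0,0,0,0],[0,0,0,0]]'
python3 -c "
from h import *
c=save('wrist','pics/w3.png');togo([0.606,-0.0205,0.0385],-84.7)
print(w2pix(c,[0.606,-0.0205,0.008]))"
```

```text
clock: 3.75
position: [0.603, -0.0182, 0.0857]
ee_rot: [0.999, 0.044, 0.0, 0.0]
ft_force: [-0.2, 0.0, -1.2]
grip_width: 0.733
grasp_force: 66.3
clock: 3.92
position: [0.6032, -0.0167, 0.0857]
ee_rot: [0.999, 0.05, 0.0, -0.0]
ft_force: [0.4, -0.7, -1.9]
grip_width: 0.736
grasp_force: 66.4
t 3.97 pos [ 0.6033 -0.0192  0.0855] yaxis deg -84.5 rows [0.0062 0.0038 0.1176]
turn about tool z frac 0.0033 deg world -0.2
[[329.75864774 250.60973919]]
```

View pics/w3.png

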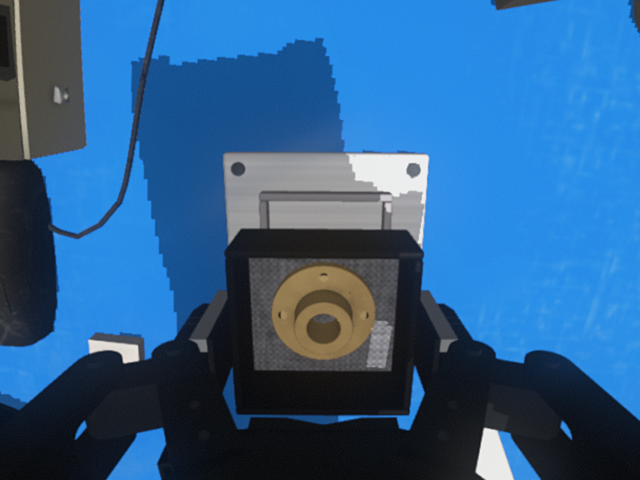

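The wrist view shows the dock's far edge from (223,154) to (429,153) and the frame's far edge from (261,193) to (391,193), square with the held carrier.

Run:
```python
from h import *
c=load("pics/w3.npz"); o=readout.get_obs();q=R.from_quat(o["ee_rot"])
for uv,z,h in(([(223,154),(429,153)],.008,.052),([(261,193),(391,193)],.016,.033)):
    p=q.inv().apply(pix2w(c,uv,z)-o["position"]); print(p, p.mean(0)-[h,0,0])
p=q.inv().apply(pix2w(c,[(227,232),(421,232),(410,414),(235,414)],o["position"][2]+.0045)-o["position"]);print(p.mean(0))
```

```text
[[ 0.05283967 -0.05191203  0.07754878]
 [ 0.05369739  0.05040701  0.0776018 ]] [ 0.00126853 -0.00075251  0.07757529]
[[ 0.03469085 -0.03242904  0.06954795]
 [ 0.03490507  0.03099442  0.06958062]] [ 0.00179796 -0.00071731  0.06956429]
[ 0.00184853 -0.00201702 -0.00449993]
```

```bash
python3 -m crank '[[0,-0.002,0.04,0],[0,-0.002,0.08,0],[0,-0.002,0.1,0],[0,-0.002,0.108,0],[0,-0.002,0.112,0]]';python3 -m crank '[[0,0,0.004,0],[0,0,0.008,0],[0,0,0.008,0]]'
```

```text
clock: 4.38
position: [0.603, -0.0199, 0.04]
ee_rot: [0.999, 0.046, -0.0, 0.0]
ft_force: [0.4, 0.7, -2.3]
grip_width: 0.734
grasp_force: 66.4
clock: 4.63
position: [0.6036, -0.0193, 0.0385]
ee_rot: [0.999, 0.047, 0.001, 0.0]
ft_force: [-4.1, -0.5, 5.5]
grip_width: 0.729
grasp_force: 67.3
```

```bash
python3 -m crank '[[0,0,0,0],[0,0,0,0],[0,0,0,0],[0,0,0,0],[0,0,0,0]]' 1; python3 -m crank '[[0,0,-0.03,0],[0,0,-0.09,0],[0,0,-0.18,0],[0,0,-0.25,0],[0,0,-0.25,0]]';python3 -m crank '[[0,0,0,0]]'
python3 -c "
from h import *
c=save('wrist','pics/w4.png');togo([0.4480,0.0295,0.13],-80.8)
"
```

```text
clock: 5.05
position: [0.6032, -0.0189, 0.0372]
ee_rot: [0.999, 0.047, 0.0, 0.0]
ft_force: [0.4, -0.1, 0.1]
grip_width: 0.997
grasp_force: 0.0
clock: 5.47
position: [0.6063, -0.0185, 0.1445]
ee_rot: [0.999, 0.047, 0.005, 0.0]
ft_force: [1.0, 0.2, 0.1]
grip_width: 1.0
grasp_force: 0.0
clock: 5.55
position: [0.6044, -0.0188, 0.1399]
ee_rot: [0.999, 0.047, 0.002, 0.0]
ft_force: [-0.7, 0.0, -1.3]
grip_width: 1.004
grasp_force: 0.0
t 5.6 pos [ 0.6033 -0.0189  0.138 ] yaxis deg -84.61 rows [-0.3753 -0.1571  0.0195]
turn about tool z frac -0.0634 deg world 3.81
```

View pics/w4.png

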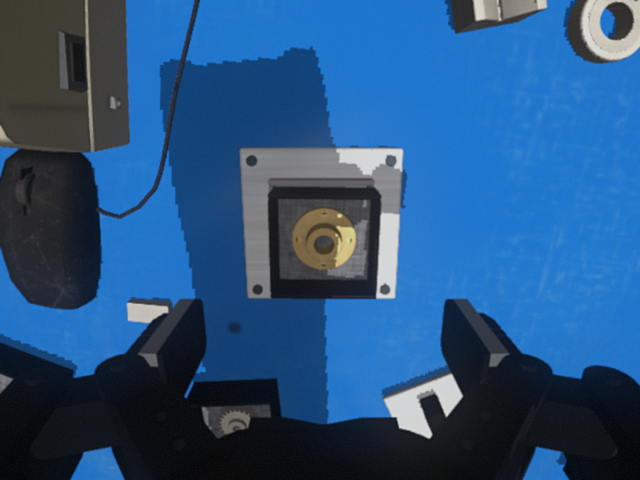

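The flange carrier is seated level in the frame, rim from (268,187) to (381,298), centred on the dock. Next is the gear carrier.

```bash
python3 -m crank '[[-0.078,-0.032,0,-0.063],[-0.156,-0.064,0,-0.063],[-0.234,-0.096,0,-0.063],[-0.312,-0.128,0.04,-0.063],[-0.375,-0.157,0.1,-0.063]]';python3 -m crank '[[0,0,0.02,0],[0,0,0.02,0]]'
python3 -c "
from h import *
togo([0.4490,0.029,0.025],-80.8)
"
```

```text
clock: 6.02
position: [0.4463, 0.0298, 0.0972]
ee_rot: [0.997, 0.08, 0.001, 0.0]
ft_force: [0.7, 1.0, -0.7]
grip_width: 1.003
grasp_force: 0.0
clock: 6.18
position: [0.4448, 0.0294, 0.0866]
ee_rot: [0.997, 0.081, -0.003, 0.0]
ft_force: [0.1, 0.1, 0.6]
grip_width: 1.0
grasp_force: 0.0
t 6.18 pos [0.4448 0.0294 0.0866] yaxis deg -80.76 rows [0.0109 0.0027 0.1538]
turn about tool z frac 0.0006 deg world -0.04
```

```bash
python3 -m crank '[[0.01,0.002,0.07,0],[0.01,0.002,0.12,0],[0.01,0.002,0.15,0],[0.01,0.002,0.15,0],[0.01,0.002,0.15,0]]'; python3 -m crank '[[0,0,0,0],[0,0,0,0],[0,0,0,0],[0,0,0,0],[0,0,0,0]]' 0.2 60;python3 -m crank '[[0,0,0,0],[0,0,0,0]]'; python3 -c "
from h import *
print(readout.get_obs()['position'])"; python3 -m crank '[[0,0,-0.04,0],[0,0,-0.1,0],[0,0,-0.2,0],[0,0,-0.22,0]]'; python3 -m crank '[[0,0,0,0],[0,0,0,0]]'; python3 -c "
from h import *
save('wrist','pics/w5.png');togo([0.603,-0.019,0.12],-84.7)"
```

```text
clock: 6.6
position: [0.4524, 0.0293, 0.0291]
ee_rot: [0.997, 0.08, -0.001, -0.0]
ft_force: [-0.9, -0.2, -0.1]
grip_width: 1.002
grasp_force: 0.0
clock: 7.02
position: [0.4531, 0.0295, 0.0306]
ee_rot: [0.997, 0.08, 0.001, 0.0]
ft_force: [-1.7, 0.4, 7.2]
grip_width: 0.727
grasp_force: 65.2
clock: 7.18
position: [0.4531, 0.0295, 0.0306]
ee_rot: [0.997, 0.08, 0.001, 0.0]
ft_force: [-0.8, 0.8, 9.0]
grip_width: 0.731
grasp_force: 65.2
[0.45310476 0.02952455 0.03063016]
clock: 7.52
position: [0.4547, 0.0299, 0.1228]
ee_rot: [0.997, 0.08, 0.004, 0.0]
ft_force: [2.4, 0.0, -1.2]
grip_width: 0.729
grasp_force: 67.2
clock: 7.68
position: [0.4522, 0.0291, 0.1174]
ee_rot: [0.997, 0.08, 0.001, 0.0]
ft_force: [0.9, -0.3, -1.6]
grip_width: 0.734
grasp_force: 67.2
t 7.73 pos [0.4515 0.0291 0.1164] yaxis deg -80.84 rows [ 0.3547  0.1791 -0.0091]
turn about tool z frac 0.0644 deg world -3.86
```

View pics/w5.png

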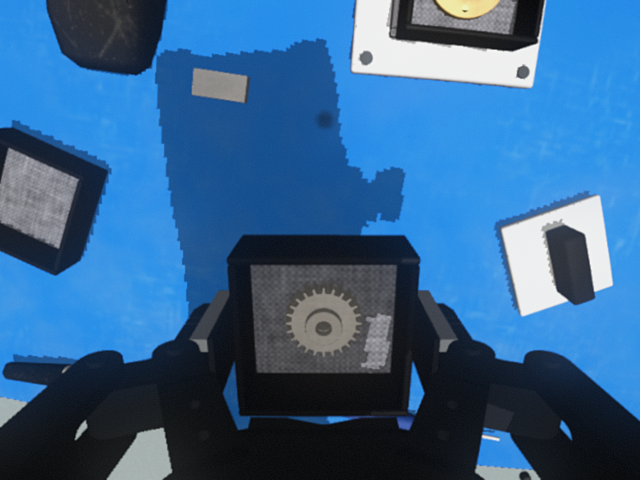

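The gear carrier is held squarely, rim rows about 237–415, nearly the same place in the gripper as the flange carrier. Carrying it to the dock.

```bash
python3 -m crank '[[0.07,0.036,-0.01,0.064],[0.14,0.072,-0.01,0.064],[0.21,0.108,-0.01,0.064],[0.28,0.144,-0.01,0.064],[0.357,0.179,-0.01,0.064]]';python3 -m crank '[[0,0,0,0],[0,0,0,0],[0,0,0,0]]'
python3 -c "
from h import *
c=save('wrist','pics/w6.png');togo([0.604,-0.019,0.0686],-84.7)
"
```

```text
clock: 8.15
position: [0.6045, -0.0194, 0.1187]
ee_rot: [0.999, 0.046, -0.002, 0.0]
ft_force: [0.3, -0.2, -0.6]
grip_width: 0.733
grasp_force: 67.1
clock: 8.4
position: [0.6031, -0.0181, 0.1191]
ee_rot: [0.999, 0.047, -0.002, -0.0]
ft_force: [-0.1, 0.7, -1.4]
grip_width: 0.735
grasp_force: 67.0
t 8.45 pos [ 0.6031 -0.018   0.1197] yaxis deg -84.62 rows [0.0024 0.0029 0.1278]
turn about tool z frac 0.0014 deg world -0.08
```

View pics/w6.png

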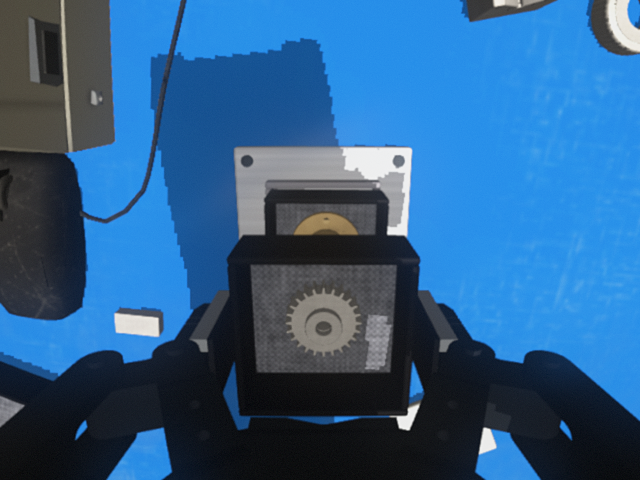

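The held gear carrier is lined up over the flange carrier, whose far rim shows at (264–389, 191). Descending.

```bash
python3 -m crank '[[0.003,0.001,0.04,0],[0.003,0.001,0.08,0],[0.003,0.001,0.105,0],[0.003,0.001,0.115,0],[0.003,0.001,0.121,0]]';python3 -m crank '[[0,0,0.003,0],[0,0,0.005,0],[0,0,0.005,0]]'
```

```text
clock: 8.87
position: [0.6048, -0.0186, 0.0722]
ee_rot: [0.999, 0.047, -0.001, 0.0]
ft_force: [-0.8, 0.4, -1.4]
grip_width: 0.727
grasp_force: 67.1
clock: 9.12
position: [0.6059, -0.0188, 0.0713]
ee_rot: [0.999, 0.047, 0.0, 0.0]
ft_force: [0.4, -0.5, -0.8]
grip_width: 0.728
grasp_force: 67.1
```

```bash
python3 -m crank '[[-0.002,0,0.004,0],[-0.002,0,0.007,0],[-0.002,0,0.009,0],[-0.002,0,0.009,0]]'
```

```text
clock: 9.45
position: [0.6051, -0.0189, 0.0687]
ee_rot: [0.999, 0.046, 0.0, 0.0]
ft_force: [-4.9, 0.9, 12.1]
grip_width: 0.73
grasp_force: 68.6
```

Seated at the expected height (0.0687) with contact force. I'll release it and go for the housing.

```bash
python3 -m crank '[[0,0,0,0],[0,0,0,0],[0,0,0,0],[0,0,0,0]]' 1; python3 -m crank '[[0,0,-0.03,0],[0,0,-0.09,0],[0,0,-0.17,0],[0,0,-0.17,0],[0,0,-0.17,0]]'
python3 -c "
from h import *
c=save('wrist','pics/w7.png');togo([0.4375,-0.2785,0.13],-97)
"
```

```text
clock: 9.78
position: [0.6048, -0.0189, 0.067]
ee_rot: [0.999, 0.046, 0.0, 0.0]
ft_force: [0.6, -0.6, -0.6]
grip_width: 1.0
grasp_force: 0.0
clock: 10.2
position: [0.6062, -0.0188, 0.138]
ee_rot: [0.999, 0.046, 0.002, 0.0]
ft_force: [-0.1, -0.7, -0.6]
grip_width: 0.997
grasp_force: 0.0
t 10.25 pos [ 0.6052 -0.0189  0.1363] yaxis deg -84.67 rows [-0.4779  0.6072  0.0152]
turn about tool z frac 0.2055 deg world -12.33
```

View pics/w7.png

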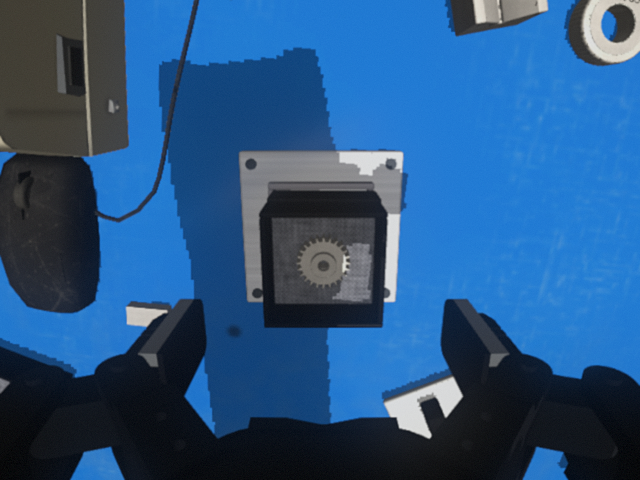

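The gear carrier is seated squarely, rim from (260,205) to (386,327). Next is the housing carrier.

```bash
python3 -m crank '[[-0.06,0.076,0,0],[-0.12,0.152,0,0],[-0.18,0.228,0,0],[-0.24,0.304,0,0]]'; python3 -m crank '[[-0.06,0.076,0,0.1],[-0.12,0.152,0,0.2],[-0.18,0.228,0.03,0.205],[-0.238,0.303,0.1,0.205],[-0.238,0.303,0.11,0.205]]';python3 -m crank '[[0,0,0,0],[0,0,0,0]]'
python3 -c "
from h import *
togo([0.4385,-0.278,0.025],-97)
"
```

```text
clock: 10.58
position: [0.5187, -0.15, 0.1342]
ee_rot: [0.999, 0.047, -0.001, -0.0]
ft_force: [0.7, -0.5, -0.2]
grip_width: 1.002
grasp_force: 0.0
clock: 11.0
position: [0.431, -0.2835, 0.0878]
ee_rot: [0.998, -0.065, -0.003, 0.0]
ft_force: [-0.8, -0.5, -0.6]
grip_width: 0.999
grasp_force: 0.0
clock: 11.17
position: [0.4368, -0.2776, 0.0905]
ee_rot: [0.998, -0.061, -0.001, -0.001]
ft_force: [1.2, 0.2, -0.2]
grip_width: 0.997
grasp_force: 0.0
t 11.17 pos [ 0.4368 -0.2776  0.0905] yaxis deg -96.97 rows [0.0046 0.0007 0.1638]
turn about tool z frac 0.0005 deg world -0.03
```

```bash
python3 -m crank '[[0.003,0,0.07,0],[0.003,0,0.13,0],[0.003,0,0.163,0],[0.003,0,0.163,0],[0.003,0,0.163,0]]'; python3 -m crank '[[0,0,0,0],[0,0,0,0],[0,0,0,0],[0,0,0,0],[0,0,0,0]]' 0.2 60;python3 -m crank '[[0,0,0,0],[0,0,0,0]]'; python3 -m crank '[[0,0,-0.04,0],[0,0,-0.1,0],[0,0,-0.2,0],[0,0,-0.28,0]]'; python3 -m crank '[[0,0,0,0],[0,0,0,0]]'; python3 -c "
from h import *
save('wrist','pics/w8.png');togo([0.6045,-0.019,0.14],-84.7)"
```

```text
clock: 11.58
position: [0.4393, -0.2771, 0.0263]
ee_rot: [0.998, -0.06, 0.0, -0.0]
ft_force: [0.2, -0.4, 0.3]
grip_width: 0.999
grasp_force: 0.0
clock: 12.0
position: [0.4396, -0.2788, 0.0279]
ee_rot: [0.998, -0.061, 0.001, 0.001]
ft_force: [-1.4, 1.7, 7.4]
grip_width: 0.732
grasp_force: 66.0
clock: 12.17
position: [0.4396, -0.2788, 0.0279]
ee_rot: [0.998, -0.061, 0.001, 0.001]
ft_force: [-0.7, 1.7, 6.5]
grip_width: 0.732
grasp_force: 66.0
clock: 12.5
position: [0.4384, -0.2784, 0.1408]
ee_rot: [0.998, -0.061, 0.001, 0.0]
ft_force: [1.5, -0.5, 0.2]
grip_width: 0.736
grasp_force: 66.3
clock: 12.67
position: [0.4396, -0.2792, 0.1408]
ee_rot: [0.998, -0.061, 0.002, 0.001]
ft_force: [0.2, 1.2, -2.0]
grip_width: 0.734
grasp_force: 66.5
t 12.72 pos [ 0.4385 -0.2787  0.1389] yaxis deg -96.97 rows [ 0.3332 -0.6949 -0.003 ]
turn about tool z frac -0.2045 deg world 12.27
```

View pics/w8.png

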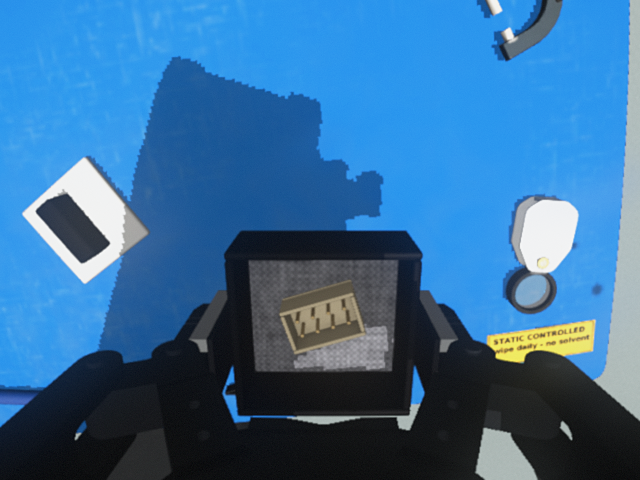

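The housing carrier is held squarely, rim rows ~232–414. Carrying it to the stack.

```bash
python3 -m crank '[[0.04,-0.087,0,0],[0.083,-0.174,0,0],[0.125,-0.26,0,0],[0.167,-0.347,0,0]]'; python3 -m crank '[[0.04,-0.087,0,-0.1],[0.083,-0.174,0,-0.2],[0.125,-0.26,0,-0.205],[0.167,-0.347,0,-0.205],[0.167,-0.347,0,-0.205]]';python3 -m crank '[[0,0,0,0],[0,0,0,0],[0,0,0,0]]'
python3 -c "
from h import *
c=save('wrist','pics/w9.png');togo([0.6045,-0.019,0.0929],-84.7)
"
```

```text
clock: 13.05
position: [0.5212, -0.1473, 0.1367]
ee_rot: [0.998, -0.061, -0.001, -0.0]
ft_force: [1.6, 0.1, -0.9]
grip_width: 0.734
grasp_force: 66.4
clock: 13.47
position: [0.6061, -0.0098, 0.1366]
ee_rot: [0.999, 0.051, -0.0, -0.003]
ft_force: [-0.9, 1.5, -1.4]
grip_width: 0.736
grasp_force: 66.3
clock: 13.72
position: [0.6037, -0.0207, 0.137]
ee_rot: [0.999, 0.046, -0.001, 0.0]
ft_force: [0.4, -0.1, -2.4]
grip_width: 0.735
grasp_force: 66.3
t 13.77 pos [ 0.6038 -0.0208  0.1373] yaxis deg -84.78 rows [ 0.0023 -0.0044  0.111 ]
turn about tool z frac -0.0014 deg world 0.08
```

View pics/w9.png

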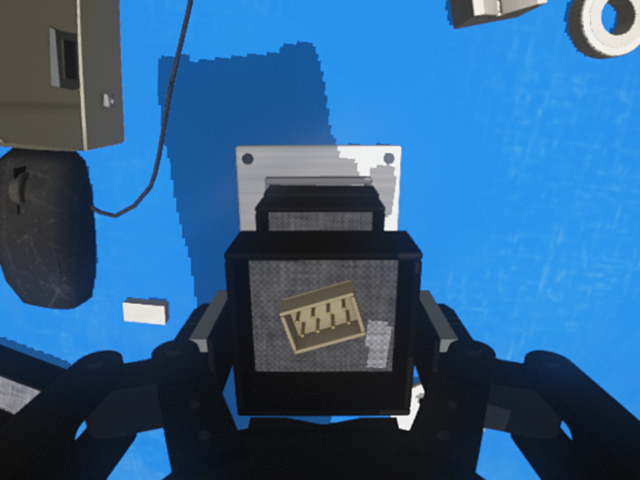

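The housing carrier is over the stack with a slight sideways offset of about 2 mm, consistent with the readout. I'll correct it while descending.

```bash
python3 -m crank '[[0.001,-0.004,0.03,0],[0.001,-0.004,0.07,0],[0.001,-0.004,0.095,0],[0.001,-0.004,0.105,0],[0.001,-0.004,0.109,0]]';python3 -m crank '[[0,0,0.004,0],[0,0,0.008,0],[0,0,0.008,0]]'
```

```text
clock: 14.18
position: [0.6039, -0.0181, 0.0931]
ee_rot: [0.999, 0.046, -0.001, 0.0]
ft_force: [-1.4, 0.2, -1.5]
grip_width: 0.732
grasp_force: 66.4
clock: 14.43
position: [0.605, -0.0178, 0.0929]
ee_rot: [0.999, 0.046, 0.0, 0.0]
ft_force: [-6.4, -0.3, 9.8]
grip_width: 0.729
grasp_force: 67.7
```

```bash
python3 -m crank '[[0,0,0,0],[0,0,0,0],[0,0,0,0],[0,0,0,0]]' 1; python3 -m crank '[[0,0,-0.03,0],[0,0,-0.09,0],[0,0,-0.17,0],[0,0,-0.17,0],[0,0,-0.17,0]]'
python3 -c "
from h import *
c=save('wrist','pics/w10.png');togo([0.4645,-0.1205,0.14],-60.9)
"
```

```text
clock: 14.77
position: [0.6049, -0.0176, 0.0913]
ee_rot: [0.999, 0.047, 0.0, 0.0]
ft_force: [0.7, -0.6, -0.8]
grip_width: 1.002
grasp_force: 0.0
clock: 15.18
position: [0.6061, -0.0174, 0.1621]
ee_rot: [0.999, 0.047, 0.002, 0.0]
ft_force: [-0.0, -0.2, -0.2]
grip_width: 1.003
grasp_force: 0.0
t 15.23 pos [ 0.6052 -0.0176  0.1603] yaxis deg -84.67 rows [-0.3741  0.2235  0.0503]
turn about tool z frac -0.3961 deg world 23.77
```

View pics/w10.png

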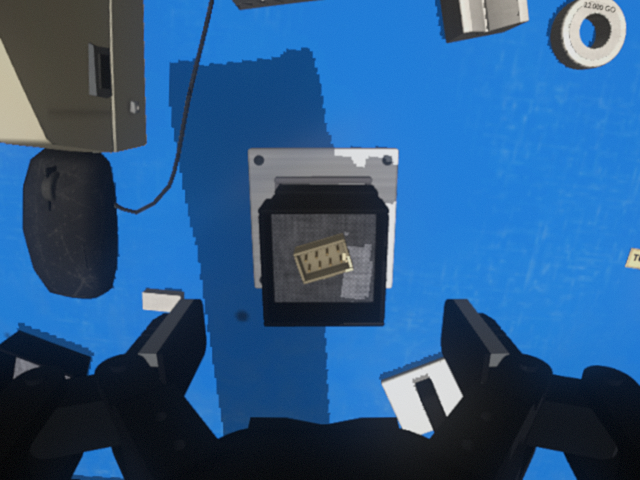

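The housing carrier is seated squarely, rim from (259,205) to (387,326). The last piece is the cover.

```bash
python3 -m crank '[[-0.075,0.045,0,-0.1],[-0.15,0.09,0,-0.2],[-0.225,0.135,0,-0.3],[-0.3,0.18,0.03,-0.396],[-0.374,0.2235,0.1,-0.396]]' -0.2;python3 -m crank '[[0,0,0.06,0],[0,0,0.06,0],[0,0,0.06,0]]'
python3 -c "
from h import *
togo([0.4655,-0.1205,0.032],-60.9)
"
```

```text
clock: 15.65
position: [0.4654, -0.1208, 0.1222]
ee_rot: [0.967, 0.254, 0.002, 0.001]
ft_force: [1.3, -0.7, -0.8]
grip_width: 0.398
grasp_force: 0.0
clock: 15.9
position: [0.4651, -0.1188, 0.0962]
ee_rot: [0.968, 0.251, -0.001, -0.001]
ft_force: [0.6, 0.5, 0.4]
grip_width: 0.402
grasp_force: 0.0
t 15.9 pos [ 0.4651 -0.1188  0.0962] yaxis deg -60.91 rows [-0.0008  0.0045  0.1605]
turn about tool z frac -0.0002 deg world 0.01
```

```bash
python3 -m crank '[[0,0.003,0.06,0],[0,0.003,0.11,0],[0,0.003,0.14,0],[0,0.003,0.155,0],[0,0.003,0.158,0]]'; python3 -m crank '[[0,0,0,0],[0,0,0,0]]';python3 -m crank '[[0,0,0,0],[0,0,0,0],[0,0,0,0],[0,0,0,0],[0,0,0,0]]' -1 50; python3 -m crank '[[0,0,0,0],[0,0,0,0]]'
```

```text
clock: 16.32
position: [0.4667, -0.1197, 0.0334]
ee_rot: [0.968, 0.252, -0.0, -0.0]
ft_force: [0.1, 0.0, 0.6]
grip_width: 0.394
grasp_force: 0.0
clock: 16.48
position: [0.4672, -0.1203, 0.0346]
ee_rot: [0.968, 0.251, 0.001, 0.0]
ft_force: [0.7, 0.6, -0.4]
grip_width: 0.401
grasp_force: 0.0
clock: 16.9
position: [0.467, -0.1205, 0.0346]
ee_rot: [0.968, 0.251, 0.001, 0.0]
ft_force: [-0.8, 0.6, 6.8]
grip_width: 0.149
grasp_force: 49.6
clock: 17.07
position: [0.467, -0.1205, 0.0346]
ee_rot: [0.968, 0.251, 0.001, 0.001]
ft_force: [-0.6, 0.8, 5.1]
grip_width: 0.146
grasp_force: 49.6
```

```bash
python3 -m crank '[[0,0,-0.04,0],[0,0,-0.12,0],[0,0,-0.22,0],[0,0,-0.32,0],[0,0,-0.34,0]]'; python3 -m crank '[[0,0,0,0],[0,0,0,0]]'; python3 -c "
from h import *
c=save('wrist','pics/w11.png');togo([0.6045,-0.0185,0.17],-84.7)
hsv=cv2.cvtColor(c['color'],cv2.COLOR_RGB2HSV)
m=((hsv[...,1]<50)&(hsv[...,2]>110)).astype(np.uint8)
n,lab,st,ce=cv2.connectedComponentsWithStats(m)
o=readout.get_obs();q=R.from_quat(o['ee_rot'])
for i in range(1,n):
    if st[i,4]>500: 
        x,y,w,h,a=st[i]; p=q.inv().apply(pix2w(c,[(x,y),(x+w,y)],o['position'][2]-.0346+.01)-o['position']); print(st[i],np.round(p,4).tolist())
"
```

```text
clock: 17.48
position: [0.4691, -0.1207, 0.1761]
ee_rot: [0.968, 0.251, 0.004, 0.002]
ft_force: [1.4, -0.0, -1.1]
grip_width: 0.148
grasp_force: 49.1
clock: 17.65
position: [0.4662, -0.1205, 0.1696]
ee_rot: [0.968, 0.251, 0.0, 0.0]
ft_force: [0.0, 0.7, -2.2]
grip_width: 0.145
grasp_force: 49.0
t 17.7 pos [ 0.4656 -0.1204  0.1685] yaxis deg -60.92 rows [ 0.4272 -0.0538 -0.0041]
turn about tool z frac 0.3964 deg world -23.78
[ 186    0  172   66 4820] [[0.1104, -0.0459, 0.0245], [0.1098, 0.0128, 0.0245]]
[569 160  71  52 999] [[0.0563, 0.0943, 0.0245], [0.0569, 0.1239, 0.0245]]
[  242   228   162   113 10015] [[0.0295, -0.0304, 0.0246], [0.0294, 0.0323, 0.0245]]
[   0  284   59   76 2264] [[0.0049, -0.1363, 0.0247], [0.0054, -0.109, 0.0247]]
[576 395  46  35 854] [[-0.0506, 0.1179, 0.0246], [-0.052, 0.1416, 0.0246]]
[  0 411  34  32 619] [[-0.0619, -0.1548, 0.0248], [-0.0605, -0.1363, 0.0248]]
```

```bash
python3 -m crank '[[0.087,-0.01,0,0.1],[0.174,-0.02,0,0.2],[0.26,-0.03,0,0.3],[0.35,-0.04,0,0.396],[0.435,-0.051,0,0.396]]';python3 -m crank '[[0,0,0,0],[0,0,0,0],[0,0,0,0],[0,0,0,0]]'
python3 -c "
from h import *
c=save('wrist','pics/w12.png');togo([0.608,-0.018,0.1266],-84.7)
"
```

```text
clock: 18.12
position: [0.6088, -0.0168, 0.167]
ee_rot: [0.999, 0.043, -0.002, -0.0]
ft_force: [0.8, -0.2, 0.4]
grip_width: 0.154
grasp_force: 49.0
clock: 18.45
position: [0.6074, -0.0191, 0.1685]
ee_rot: [0.999, 0.046, -0.001, 0.0]
ft_force: [0.1, 0.2, -0.8]
grip_width: 0.145
grasp_force: 49.1
t 18.5 pos [ 0.6076 -0.0192  0.1689] yaxis deg -84.74 rows [ 0.0015 -0.003   0.1059]
turn about tool z frac -0.0007 deg world 0.04
```

```bash
python3 -m crank '[[0.001,-0.002,0.03,0],[0.001,-0.002,0.065,0],[0.001,-0.002,0.085,0],[0.001,-0.002,0.097,0],[0.001,-0.002,0.101,0]]';python3 -m crank '[[0,0,0.004,0],[0,0,0.008,0],[0,0,0.01,0],[0,0,0.01,0]]'
```

```text
clock: 18.92
position: [0.6081, -0.0175, 0.128]
ee_rot: [0.999, 0.046, -0.001, 0.0]
ft_force: [-0.3, -0.4, -0.3]
grip_width: 0.15
grasp_force: 49.0
clock: 19.25
position: [0.6093, -0.0171, 0.1266]
ee_rot: [0.999, 0.046, 0.001, 0.0]
ft_force: [-3.6, -0.7, 5.4]
grip_width: 0.152
grasp_force: 50.0
```

The cover seated at exactly the expected height, with 5 N of contact force. I'll release it, lift away and check from the side.

```bash
python3 -m crank '[[0,0,0,0],[0,0,0,0],[0,0,0,0],[0,0,0,0],[0,0,0,0]]' 0.2; python3 -m crank '[[0,0,-0.03,0],[0,0,-0.1,0],[0,0,-0.2,0],[0,0,-0.3,0],[0,0,-0.35,0]]';python3 -m crank '[[-0.1,0.0,-0.05,0],[-0.2,0.0,-0.05,0],[-0.25,0,-0.05,0],[-0.25,0,-0.05,0]]'
python3 -c "
from h import *
a=save('side','pics/s2.png')['color'][170:350,180:450]
b=save('wrist','pics/w13.png')['color']
a=cv2.resize(a,(720,480),interpolation=cv2.INTER_CUBIC)[:,:430]; b=cv2.resize(b,(370,278)); b=cv2.copyMakeBorder(b,0,202,0,0,cv2.BORDER_CONSTANT)
cv2.imwrite('pics/final.png',np.hstack([a,b])[:,:,::-1])
"
```

```text
clock: 19.67
position: [0.6088, -0.0171, 0.1252]
ee_rot: [0.999, 0.046, 0.0, 0.0]
ft_force: [0.1, 0.1, -0.7]
grip_width: 0.602
grasp_force: 0.0
clock: 20.08
position: [0.6099, -0.0167, 0.2715]
ee_rot: [0.999, 0.047, 0.003, 0.0]
ft_force: [0.2, 0.4, 0.6]
grip_width: 0.601
grasp_force: 0.0
clock: 20.42
position: [0.5064, -0.0268, 0.2871]
ee_rot: [0.999, 0.046, 0.001, 0.001]
ft_force: [1.4, 0.2, 0.4]
grip_width: 0.598
grasp_force: 0.0
```

View pics/final.png

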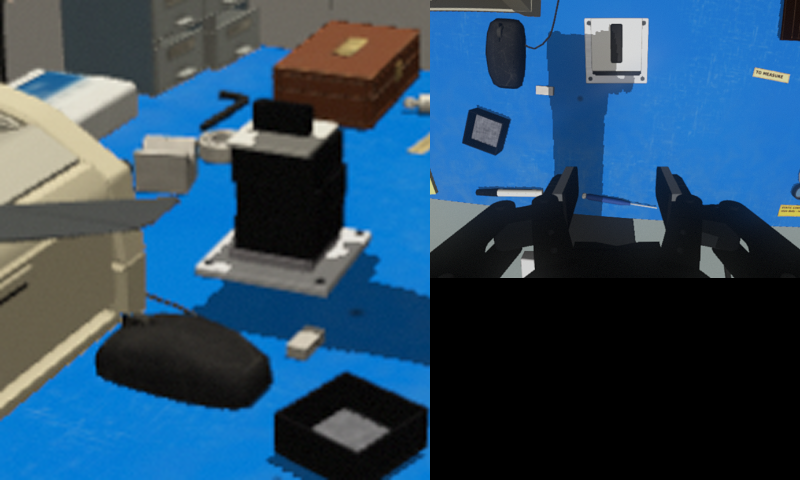

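The stack stands upright on the dock with the cover flat on top, around (290,190). The empty carrier is untouched and the gripper is clear.

```bash
python3 -c "
from h import *
print(manip.hand_in())"
```

```text
the job is handed in; nothing more can be done
None
```

The job is handed in: flange, gear and housing carriers are stacked in order on the dock with the white cover on top, each set down at its calculated seating height within 0.1 mm, the empty carrier untouched, at about 20.5 s of the 96 s allowed.

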